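# Lower the heavy cover of the bearing case

## Robot

A 6-joint arm with a two-finger parallel gripper is mounted at the origin on a cart in front of the work surface, level with it; the furniture and walls round the work are solid. World frame = base frame: x ahead of the robot, y to its left, z up, the work surface at z = 0. Lengths are in m, angles in degrees, forces in N, time in s.
With the tool pointing down it reaches from about 0.35 to 0.875 m from the base axis. Payload 4.2 kg.
Tool frame: the origin (TCP) lies at the very end of the fingers, on their centre line; the grasp point (between the pads) lies 19 mm behind it (arm.grip_depth is the distance from the TCP to the grasp point, in m); x points along the fingers, y is the direction in which the jaws open and shut, and the axes are right-handed (so a half turn about x gives the same grasp; the last joint's range is limited). The gripper opens to 85 mm and grips with 20 to 120 N. Pads are 22 mm wide; open, the fingers measure 114 mm over their backs; the gripper's body (76 mm by 85 mm) begins 54 mm behind the grasp point. The pads swing forward as they close: fully open they stand 13 mm farther back than shut.
Start: joints at [-50.271, 22.042, 0.453, 0, -68.411, -14.817], TCP at [0.263, -0.567, 0.231] pointing down, gripper open.
Joint ranges: [-179.83, 179.83], [-69.29, 118.12], [-61.27, 80.66], [-181.25, 117.63], [-171.15, -9.14], [-177.46, 177.46]. Speed limits (degrees/s): [159.86, 159.86, 180, 180, 180, 180].

## Interface

Orientations are given as [roll, pitch, yaw] about the fixed x, y, z axes, in that order (R = Rz(yaw) Ry(pitch) Rx(roll)).
In Python, from rig import arm gives the robot as it stands.
- The arm moves only by the shell command python3 -m handwheel 'ROWS' [FORCE]. ROWS is JSON, a list of rows, each an object with "angular": the turn, a rotation vector about the tool's x, y, z in rad, a list of three; "translation": the shift along the tool's x, y, z in m, a list of three; "jaw": the gripper command: -1 is shut, 1 is fully open, values between are in proportion. In form: [{"angular": [wx, wy, wz], "translation": [x, y, z], "jaw": jaw}, ...]. A call has 1 to 20 rows; each row is the pose to reach, as a shift and turn from the pose measured when the call began, along the tool's axes at that moment; what a row does not reach only later rows make up. A row lasts 1/10 s, in which the tool goes at most 50 mm and 8.59 degrees, less where a joint would pass 70% of its speed; a pose out of reach is approached as far as the arm can. A call with a gripper value outside its range is refused whole. The fingers move at their own pace and stop on an object; FORCE is the grip in N (left out, the last holds). Time passes only in rows, so rows that repeat a pose let the fingers close. It gives the time, the measured TCP pose, the force and the opening at its end, in the units of the state.
- arm.sense(): the state, without advancing time (a new reading comes with each control period).
- arm.capture(name): name is "scene" or "top" or "wrist"; returns the picture (400x640x3 uint8, red, green, blue); there is no depth.
- arm.camera_model(name): a dict with "mtx" (3x3 intrinsics, pixels), "R" (3x3) and "t" (3): a world point X has camera coordinates R X + t. Camera axes: x right, y down, z forward; pixel columns grow to the right and rows downward; lengths in m; the calibration is good to about 2 mm. The wrist camera is an equidistant fisheye: a pixel r from the principal point sees the ray r / f radians off the axis. A picture is of the moment at which its call begins: read the wrist's pose just before it. camera_model takes no time and is no camera call; for the wrist camera it gives the pose at the moment of the call.
- arm.sign_off(): hands the job in, once; it reports no verdict.
Trained networks look in the newest picture that a camera, given by its name, has taken for a name from the list of things; names that differ only in an ending like _2 or _b are one class to them, and where a whole thing is asked for, a point or a joint stands for the part that bears it (a point fixed in the world has none). Each returns a list of dicts, best first, with "p" (0 to 1); they miss things now and then, are a little off and sometimes report something else, mostly with a low value. They report only what shows in the picture. A call takes as long as a camera call.
- arm.look_for(label, camera): "at" ([column, row] in pixels, amid what is visible of it).
- arm.masks_of(label, camera): "pixels" (400x640 bool, what is visible of it) and "at" ([column, row] in pixels, amid what is visible of it).
The state is a dict: "time_s": time; "qpos": joint angles; "dq": joint speeds; "joint_efforts": joint torques, N m; "eef_pos": TCP position; "eef_rot": TCP orientation; "force": force on the tool from outside, world axes, zero at the start; "wrist_torque": the same for the moment, N m; "grip_width": opening from 0.0 (shut) to 1.0 (fully open).
Only numpy, scipy, OpenCV 4.12 (cv2) and the standard library are available. Lean on these libraries where they do the work, as an engineer would, in place of code of your own. Each camera call takes 0.05 s, during which the arm holds its last target.

## Task

Close the steel case that holds the two ball bearings: push its heavy hinged cover over from behind and lower it fully home gently, without letting it slam or leaning hard on it. Leave the cover of the other case, with the gold rings in it, open as it stands.

Things in the scene. Friction and masses are not known exactly. Their poses are not given: they have to be found in the camera images.
- bearing_case: The case to close: grey steel box 115 deep (x) x 110 wide (y) x 50 mm high, open on top, with a 52 and a 42 mm grey ball bearing in it; fixed on a pedestal 0 to 35 mm high. Origin: centre of the box's underside (pedestal top); z up, x from its front to its hinge side (away from the robot, yaw -0.25 to 0.4). Hinge line along y at x = +61.5, z = +50 mm. Cover shut: outer face at z = 56 mm.
- bearing_cover (a joint): Angle of its cover, rad: 0 shut, 1.57 upright; starts at 1.3 to 1.7. Flat steel plate 114 wide, 6 thick, 0.7 kg, free edge 125 mm from the hinge, coming down towards the robot. Stiff hinge, stays where left; up to 10 N square to it 85 mm from the hinge moves it. The outer face (away from the robot) is plain to push on. Over 2 rad/s in the last 0.5 rad is a slam; never press with over 50 N.
- ring_case: The other case, same size, frame and kind of cover, with two gold-coloured 52 mm rings in it, on a pedestal 0 to 35 mm high; its cover also stands open (1.3 to 1.7 rad) and is to be left so. It stands to the left or right of the first, at least 160 mm away centre to centre.
- ring_cover_edge (a point): Middle of the free edge of the other case's cover, 125 mm from its hinge, 170 to 210 mm above the worktop.

How it is judged:
By the outcome, as a careful person would: the job done as asked, in the order asked, and still so for the second after the job is handed in, with the robot touching nothing.
It also fails if it takes over 30 s, if anything falls off the work surface, if the arm or the gripper's body presses on something with over 40 N, if the wrist force passes 120 N, or if a joint passes its speed limit or range.

## Working session

There is one attempt and no reset: what is moved stays moved. The work goes in short steps, Python scripts to look and compute and a shell command to move; the robot and the scene stay as the last step left them, time stands still between calls to the robot, and variables do not carry over. Pictures are saved under pics/ and viewed, and the job is handed in when it is done.

```bash
ls; mkdir -p pics; python3 - <<'E'
from rig import arm
import cv2,numpy as np
print(arm.sense())
for c in ("scene","top","wrist"):
    im=arm.capture(c); cv2.imwrite(f"pics/{c}0.png",im[:,:,::-1])
    m=arm.camera_model(c); print(c,m)
    for l in ("bearing_case","ring_case","bearing_cover","ring_cover_edge"):
        print(c,l,[(d["p"],d["at"]) for d in arm.look_for(l,c)][:3])
E
```

```text
pics
{'time_s': 0.0, 'qpos': array([-5.02746329e+01,  2.20920870e+01,  3.79554329e-01, -2.90511468e-02,
       -6.84105451e+01, -1.48169601e+01]), 'dq': array([-0.06471384, -0.04125267,  0.02691605, -0.02726176,  0.0482687 ,
        0.07466854]), 'joint_efforts': array([ 5.68900177e-04, -3.92290306e+01,  1.88404673e+01,  4.18620855e+00,
       -4.55942049e-03,  8.69607618e-06]), 'eef_pos': array([ 0.26300815, -0.56632581,  0.23020591]), 'eef_rot': array([ 92.4484563 ,  89.87399515, 117.34614478]), 'force': array([0.08096894, 0.22030529, 0.2468327 ]), 'wrist_torque': array([-0.04209248, -0.03134038, -0.00721398]), 'grip_width': 0.997525504222741}
scene {'mtx': array([[483.00975062,   0.        , 323.88772707],
       [  0.        , 483.00975062, 199.45459066],
       [  0.        ,   0.        ,   1.        ]]), 'R': array([[ 0.99612709, -0.08789584,  0.00226804],
       [-0.05415301, -0.63363194, -0.77173701],
       [ 0.06926957,  0.76862532, -0.63593776]]), 't': array([-0.48057015, -0.13192928,  1.25198209])}
scene bearing_case [(0.81, [368.4, 169.5])]
scene ring_case [(0.73, [318.
[... 498 characters left out ...]
87310792])}
top bearing_case [(0.83, [252.6, 145.0])]
top ring_case []
top bearing_cover [(0.94, [251.4, 112.9])]
top ring_cover_edge [(0.97, [374.3, 199.0])]
wrist {'mtx': array([[309.70691629,   0.        , 317.11154676],
       [  0.        , 309.70691629, 195.73960159],
       [  0.        ,   0.        ,   1.        ]]), 'R': array([[-4.20681389e-01,  9.07208364e-01, -3.91269067e-04],
       [ 8.63816414e-01,  4.00691832e-01,  3.05396885e-01],
       [ 2.77215387e-01,  1.28136801e-01, -9.52225073e-01]]), 't': array([ 0.62516208, -0.04073624,  0.37990457])}
wrist bearing_case [(0.65, [456.3, 382.9])]
wrist ring_case [(0.85, [357.8, 302.5])]
wrist bearing_cover []
wrist ring_cover_edge []
```

View pics/top0.png

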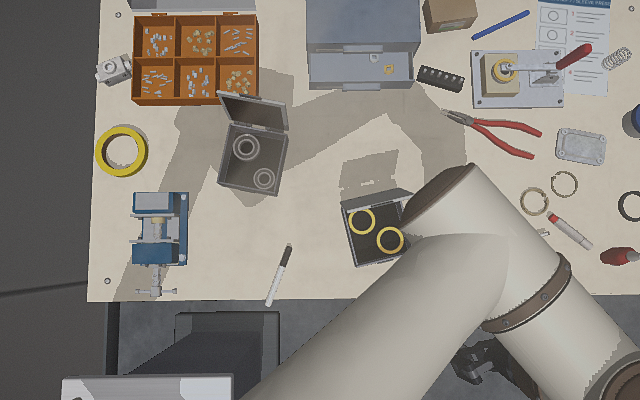

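View pics/scene0.png

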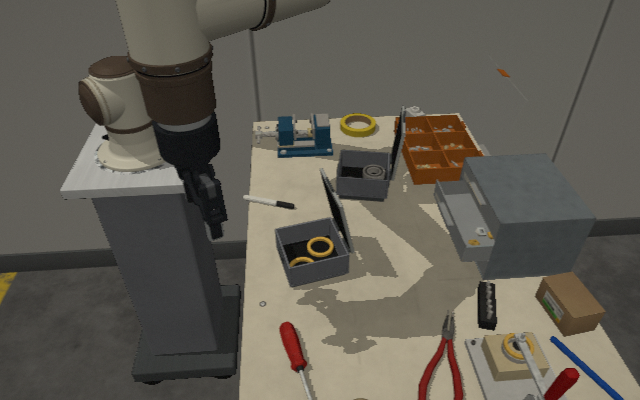

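View pics/wrist0.png

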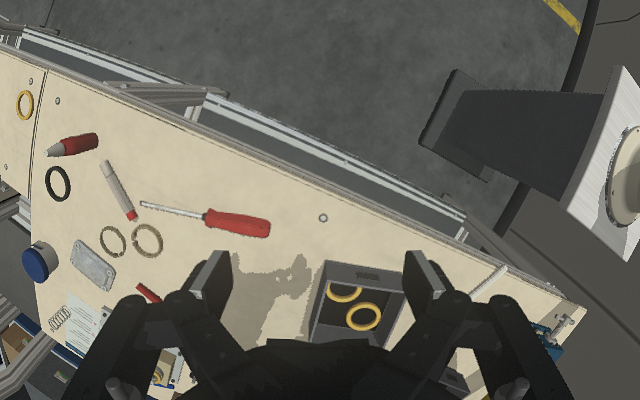

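```bash
python3 - <<'E'
import cv2
a=cv2.imread("pics/top0.png")[70:220,190:310]; cv2.imwrite("pics/topz.png",cv2.resize(a,None,fx=4.8*.83,fy=4.8*.83,interpolation=cv2.INTER_CUBIC))
a=cv2.imread("pics/scene0.png")[95:215,320:480]; cv2.imwrite("pics/scenez.png",cv2.resize(a,None,fx=5,fy=5,interpolation=cv2.INTER_CUBIC))
E
```

```text
(no output)
```

View pics/topz.png

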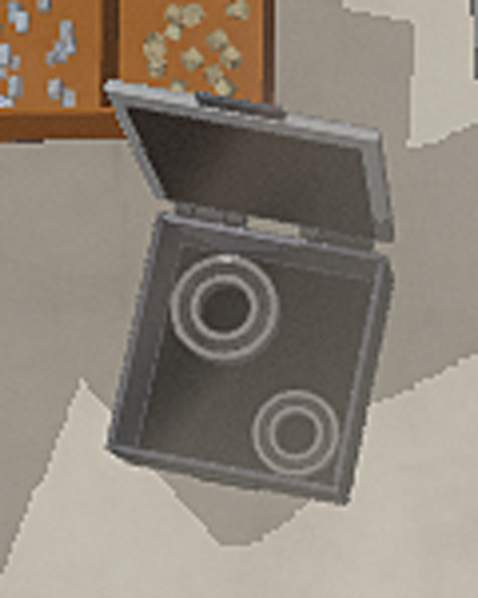

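View pics/scenez.png

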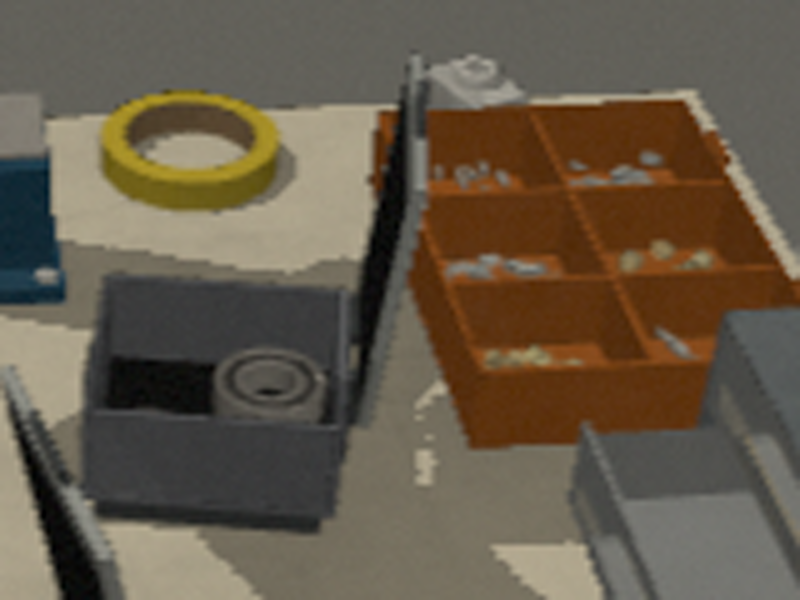

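```bash
cat > h.py <<'E'
import numpy as np
def proj(m,X):
    c=np.asarray(X)@np.array(m["R"]).T+m["t"]; p=c@np.array(m["mtx"]).T; return p[:,:2]/p[:,2:]
def rz(a): return np.array([[np.cos(a),-np.sin(a),0],[np.sin(a),np.cos(a),0],[0,0,1]])
def w(p,L): x,y,yaw,h=p[:4]; return np.atleast_2d(L)@rz(yaw).T+[x,y,h]
def cov(th,d,y,n=0): return [0.0615-d*np.cos(th)+n*np.sin(th),y,0.05+d*np.sin(th)+n*np.cos(th)]
E
cat > fit.py <<'E'
from rig import arm
import numpy as np
from h import *
from scipy.optimize import least_squares
T=lambda a,b:(190+a/3.983,70+b/3.983)
S=lambda a,b:(320+a/5,95+b/5)
a,b=.0575,.055
mt,ms=arm.camera_model("top"),arm.camera_model("scene")
def model(p):
    th=p[4]
    rt=[[a,b,.05],[a,-b,.05],[-a,-b,.05],[-a,b,.05]]
    t=rt+[cov(th,.125,.057,.006),cov(th,.125,-.057,.006),cov(th,.125,.057,0)]
    s=[rt[2],rt[1],rt[3],rt[0],cov(th,.125,.057,.003),cov(th,.125,-.057,.006)]
    return np.vstack([proj(mt,w(p,t)),proj(ms,w(p,s))])
obs=np.array([T(162,212),T(388,256),T(347,497),T(112,447),T(106,83),T(378,130),T(110,95),S(88,412),S(343,427),S(105,277),S(348,290),S(415,55),S(422,190)])
r=least_squares(lambda p:(model(p)-obs).ravel(),[.6,.1,0,.02,1.5],loss="soft_l1")
print(r.x,np.degrees(r.x[2])); print(np.round(model(r.x)-obs,1).tolist())
p=r.x
for d in (.085,.125):print(d,w(p,[cov(p[4],d,0,.006)]))
E
python3 fit.py
```

```text
[ 0.55335187 -0.20849581 -0.1973396   0.01184632  1.6525408 ] -11.30672628054893
[[-0.3, -0.5], [0.7, -1.1], [-0.9, -1.4], [-0.5, 0.4], [0.5, -0.5], [1.5, 0.1], [-1.3, -0.1], [-1.8, 0.6], [0.2, 1.2], [-1.0, -0.3], [-0.5, 0.1], [-0.9, -0.5], [0.0, 0.3]]
0.085 [[ 0.626328   -0.22308679  0.14607257]]
0.125 [[ 0.62953075 -0.22372716  0.185939  ]]
```

```bash
cat > mv.py <<'E'
import numpy as np
from scipy.spatial.transform import Rotation as Ro
def RT(s): return Ro.from_euler('xyz',s["eef_rot"],degrees=True)
def rel(s,pos,R=None):
    R0=RT(s); tr=R0.inv().apply(np.array(pos)-s["eef_pos"])
    an=(R0.inv()*R).as_rotvec() if R is not None else np.zeros(3)
    return np.round(an,4).tolist(),np.round(tr,4).tolist()
def down(ydir):
    x=np.array([0,0,-1.]);y=np.array([ydir[0],ydir[1],0]);y=y/np.linalg.norm(y)
    return Ro.from_matrix(np.column_stack([x,y,np.cross(x,y)]))
E
python3 - <<'E'
from rig import arm
from mv import *
from h import *
s=arm.sense(); R=RT(s).as_matrix(); print(np.round(R,3)); print(s["time_s"])
m=arm.camera_model("wrist"); C=-np.array(m["R"]).T@m["t"]; print("cam in tool",R.T@(C-s["eef_pos"]))
yaw=-.197; hy=np.array([-np.sin(yaw),np.cos(yaw)])
for sg in (1,-1): print(sg,rel(s,[.68,-.234,.32],down(sg*hy)))
# triangulate some things
mt,ms=arm.camera_model("top"),arm.camera_model("scene")
import cv2
def tri(a,b):
    P=[np.array(k["mtx"])@np.column_stack([k["R"],k["t"]]) for k in (mt,ms)]
    X=cv2.triangulatePoints(P[0],P[1],np.array(a,float),np.array(b,float)).ravel(); X=X[:3]/X[3]; return X,proj(mt,[X])-a,proj(ms,[X])-b
print("org near-right front",tri((258,99),(415.5,168)))
print("cab",tri((308,48),(467,160)))
E
python3 - <<'E'
import cv2
a=cv2.imread("pics/top0.png")[0:150,90:330]; cv2.imwrite("pics/topz2.png",cv2.resize(a,None,fx=3.3,fy=3.3,interpolation=cv2.INTER_CUBIC))
E
```

```text
[[ 0.    -0.421  0.907]
 [-0.     0.907  0.421]
 [-1.    -0.     0.   ]]
0.75
cam in tool [-1.43124772e-01 -1.60771278e-05 -7.76510843e-02]
1 ([0.6318, 0.0, 0.0], [-0.0886, 0.1263, 0.5181])
-1 ([-2.5098, -0.0, 0.0], [-0.0886, 0.1263, 0.5181])
org near-right front (array([ 0.67077961, -0.2162746 ,  0.05178731]), array([[ 0.08142494, -0.98529964]]), array([[-0.77382678,  0.17822205]]))
cab (array([ 0.7381084 , -0.31533585,  0.13701682]), array([[ 0.4642018 , -3.57362192]]), array([[-2.85949554,  0.84057186]]))
```

View pics/topz2.png

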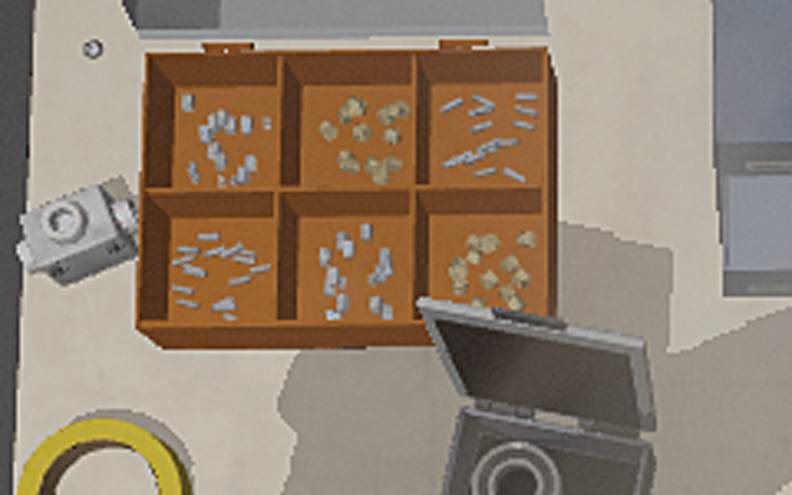

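```bash
python3 -m handwheel '[{"angular":[0,0,0],"translation":[-0.05,0,0],"jaw":-1},{"angular":[0,0,0],"translation":[-0.09,0,0],"jaw":-1},{"angular":[0.1,0,0],"translation":[-0.09,0.01,0.04],"jaw":-1},{"angular":[0.2,0,0],"translation":[-0.09,0.02,0.08],"jaw":-1},{"angular":[0.3,0,0],"translation":[-0.09,0.03,0.12],"jaw":-1},{"angular":[0.4,0,0],"translation":[-0.09,0.04,0.16],"jaw":-1},{"angular":[0.5,0,0],"translation":[-0.09,0.05,0.2],"jaw":-1},{"angular":[0.6,0,0],"translation":[-0.09,0.06,0.24],"jaw":-1},{"angular":[0.632,0,0],"translation":[-0.09,0.07,0.28],"jaw":-1},{"angular":[0.632,0,0],"translation":[-0.09,0.08,0.32],"jaw":-1},{"angular":[0.632,0,0],"translation":[-0.09,0.09,0.36],"jaw":-1},{"angular":[0.632,0,0],"translation":[-0.09,0.1,0.4],"jaw":-1},{"angular":[0.632,0,0],"translation":[-0.09,0.11,0.44],"jaw":-1},{"angular":[0.632,0,0],"translation":[-0.09,0.12,0.48],"jaw":-1},{"angular":[0.632,0,0],"translation":[-0.09,0.126,0.51],"jaw":-1},{"angular":[0.632,0,0],"translation":[-0.09,0.126,0.51],"jaw":-1},{"angular":[0.632,0,0],"translation":[-0.09,0.126,0.51],"jaw":-1}]' 20
python3 - <<'E'
from rig import arm
import cv2,numpy as np
from h import *
s=arm.sense();print(s)
for c in ("scene","top"):
    im=arm.capture(c)[:,:,::-1].copy(); cv2.imwrite(f"pics/{c}1.png",im)
E
```

```text
time_s: 2.45
eef_pos: [0.673, -0.2371, 0.3205]
eef_rot: [-170.4, 89.9, 178.3]
force: [-0.0, -0.4, 0.3]
grip_width: -0.001
{'time_s': 2.45, 'qpos': array([-6.46723273e+00,  2.91943075e+01,  2.43647979e+01,  6.34267730e-03,
       -8.52460015e+01, -9.47668172e+01]), 'dq': array([-1.52910663, -1.42084169, -0.63798662,  0.31995718, -0.070986  ,
        0.05919968]), 'joint_efforts': array([ 9.08393785e-01, -4.58211243e+01,  2.02771765e+01,  4.42056298e+00,
        2.63088418e-02, -6.00483821e-03]), 'eef_pos': array([ 0.67302619, -0.23714824,  0.32054716]), 'eef_rot': array([-170.44877084,   89.92422482,  178.31770906]), 'force': array([-0.04254253, -0.37883094,  0.33069728]), 'wrist_torque': array([-0.03272643,  0.10775771, -0.0015285 ]), 'grip_width': -0.001008244537360214}
```

View pics/scene1.png

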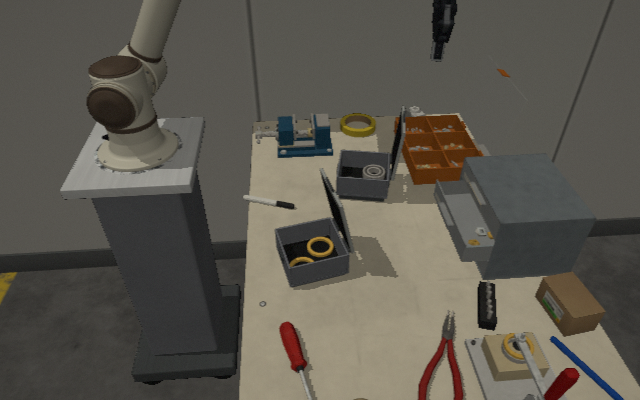

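View pics/top1.png

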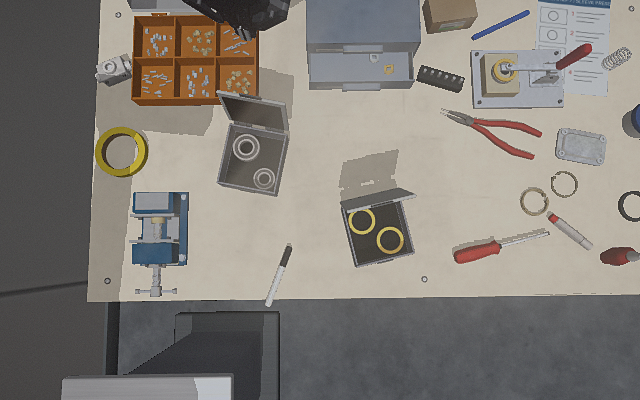

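```bash
python3 -m handwheel '[{"angular":[0,0,0],"translation":[0.04,0.003,0],"jaw":-1},{"angular":[0,0,0],"translation":[0.08,0.005,0],"jaw":-1},{"angular":[0,0,0],"translation":[0.12,0.005,0],"jaw":-1},{"angular":[0,0,0],"translation":[0.15,0.005,-0.005],"jaw":-1},{"angular":[0,0,0],"translation":[0.165,0.005,-0.012],"jaw":-1},{"angular":[0,0,0],"translation":[0.165,0.005,-0.02],"jaw":-1},{"angular":[0,0,0],"translation":[0.165,0.005,-0.024],"jaw":-1},{"angular":[0,0,0],"translation":[0.165,0.005,-0.024],"jaw":-1}]'
cat > traj.py <<'E'
from rig import arm
import sys
from mv import *
from h import *
P=[0.55335,-0.2085,-0.1973,0.0118]
s=arm.sense(); print(s["time_s"],s["eef_pos"],s["force"],s["grip_width"])
loc=rz(P[2]).T@(s["eef_pos"]-[P[0],P[1],P[3]]); print("local",np.round(loc,4))
d=.09
R=down(np.array([-np.sin(P[2]),np.cos(P[2])]))
print('rot',rel(s,s["eef_pos"],R)[0])
for th in eval(sys.argv[1]):
    e=np.array(cov(th,d,0,.006)); tgt=e+[.011,0,0]
    print(round(th,2),rel(s,w(P,[tgt])[0])[1])
E
python3 traj.py "np.arange(1.6,-.01,-.1)"
python3 - <<'E'
from rig import arm
import cv2
im=arm.capture("scene")[:,:,::-1]; im2=cv2.resize(im[60:220,280:520],None,fx=3,fy=3)
cv2.imwrite("pics/s2.png",im2)
E
```

```text
time_s: 3.35
eef_pos: [0.6499, -0.2295, 0.1593]
eef_rot: [-6.4, 89.8, -17.7]
force: [-0.5, -0.3, 0.4]
grip_width: -0.001
3.35 [ 0.64987799 -0.22945877  0.15926981] [-0.50972055 -0.30608874  0.40630891] -0.000569332071951921
local [ 0.0988 -0.0016  0.1475]
rot [-0.001, 0.004, 0.0004]
1.6 [0.0076, 0.0016, -0.0177]
1.5 [0.0072, 0.0016, -0.0267]
1.4 [0.0076, 0.0016, -0.0357]
1.3 [0.009, 0.0016, -0.0446]
1.2 [0.0112, 0.0016, -0.0533]
1.1 [0.0143, 0.0016, -0.0618]
1.0 [0.0182, 0.0016, -0.0699]
0.9 [0.0229, 0.0016, -0.0776]
0.8 [0.0284, 0.0016, -0.0848]
0.7 [0.0345, 0.0016, -0.0914]
0.6 [0.0413, 0.0015, -0.0973]
0.5 [0.0486, 0.0015, -0.1026]
0.4 [0.0565, 0.0015, -0.107]
0.3 [0.0647, 0.0015, -0.1107]
0.2 [0.0733, 0.0015, -0.1136]
0.1 [0.0821, 0.0015, -0.1155]
-0.0 [0.091, 0.0016, -0.1166]
```

View pics/s2.png

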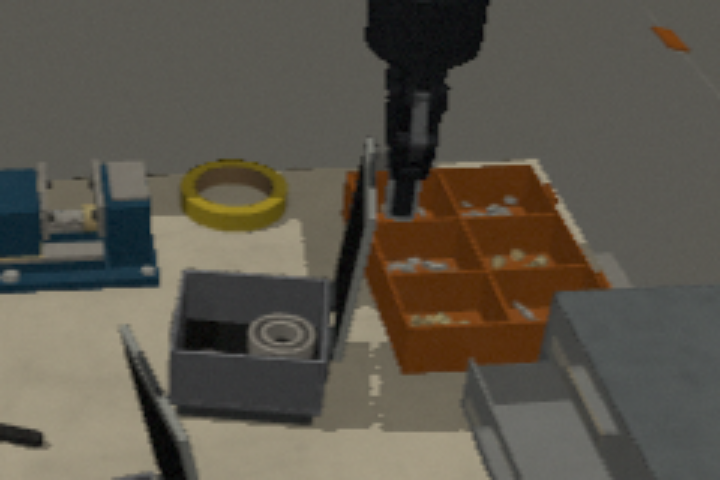

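```bash
python3 -m handwheel '[{"angular":[0,0,0],"translation":[0.004,0.002,-0.005],"jaw":-1},{"angular":[0,0,0],"translation":[0.007,0.002,-0.01],"jaw":-1},{"angular":[0,0,0],"translation":[0.0075,0.002,-0.015],"jaw":-1},{"angular":[0,0,0],"translation":[0.0075,0.002,-0.02],"jaw":-1},{"angular":[0,0,0],"translation":[0.0072,0.002,-0.0265],"jaw":-1},{"angular":[0,0,0],"translation":[0.0074,0.002,-0.031],"jaw":-1},{"angular":[0,0,0],"translation":[0.0076,0.002,-0.0355],"jaw":-1},{"angular":[0,0,0],"translation":[0.008,0.002,-0.04],"jaw":-1},{"angular":[0,0,0],"translation":[0.009,0.002,-0.0445],"jaw":-1},{"angular":[0,0,0],"translation":[0.01,0.002,-0.049],"jaw":-1},{"angular":[0,0,0],"translation":[0.011,0.002,-0.053],"jaw":-1}]'
python3 traj.py "np.arange(1.2,-.01,-.1)"
python3 - <<'E'
from rig import arm
import cv2
im=arm.capture("scene")[:,:,::-1]; im2=cv2.resize(im[60:220,280:520],None,fx=3,fy=3)
cv2.imwrite("pics/s3.png",im2)
E
```

```text
time_s: 4.5
eef_pos: [0.6029, -0.2173, 0.1516]
eef_rot: [-3.1, 89.1, -14.3]
force: [4.6, 0.4, 6.0]
grip_width: 0.004
4.5 [ 0.6028725  -0.21734961  0.15160987] [4.63492417 0.41496809 6.02672925] 0.004002669520518256
local [0.0503 0.001  0.1398]
rot [0.001, 0.0164, 0.0009]
1.2 [0.0037, -0.001, -0.0049]
1.1 [0.0067, -0.001, -0.0134]
1.0 [0.0105, -0.001, -0.0216]
0.9 [0.0151, -0.001, -0.0293]
0.8 [0.0205, -0.001, -0.0365]
0.7 [0.0265, -0.001, -0.0432]
0.6 [0.0332, -0.001, -0.0492]
0.5 [0.0405, -0.0009, -0.0546]
0.4 [0.0483, -0.0009, -0.0592]
0.3 [0.0565, -0.0009, -0.0629]
0.2 [0.065, -0.0009, -0.0659]
0.1 [0.0738, -0.0009, -0.068]
-0.0 [0.0827, -0.0009, -0.0692]
```

View pics/s3.png

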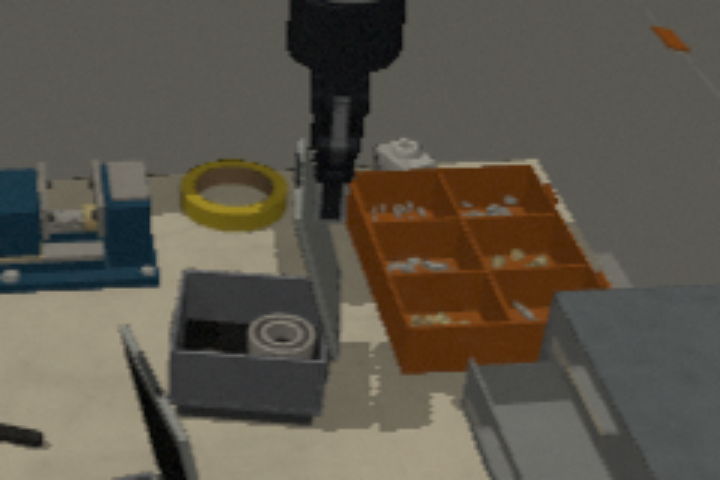

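```bash
python3 -m handwheel '[{"angular":[0,0.016,0],"translation":[0.004,-0.001,-0.005],"jaw":-1},{"angular":[0,0.016,0],"translation":[0.005,-0.001,-0.009],"jaw":-1},{"angular":[0,0.016,0],"translation":[0.0065,-0.001,-0.0135],"jaw":-1},{"angular":[0,0.016,0],"translation":[0.0085,-0.001,-0.0175],"jaw":-1},{"angular":[0,0.016,0],"translation":[0.0105,-0.001,-0.0215],"jaw":-1},{"angular":[0,0.016,0],"translation":[0.013,-0.001,-0.0255],"jaw":-1},{"angular":[0,0.016,0],"translation":[0.015,-0.001,-0.0295],"jaw":-1},{"angular":[0,0.016,0],"translation":[0.018,-0.001,-0.033],"jaw":-1},{"angular":[0,0.016,0],"translation":[0.0205,-0.001,-0.0365],"jaw":-1},{"angular":[0,0.016,0],"translation":[0.0235,-0.001,-0.04],"jaw":-1},{"angular":[0,0.016,0],"translation":[0.0265,-0.001,-0.043],"jaw":-1},{"angular":[0,0.016,0],"translation":[0.03,-0.001,-0.0465],"jaw":-1},{"angular":[0,0.016,0],"translation":[0.033,-0.001,-0.049],"jaw":-1},{"angular":[0,0.016,0],"translation":[0.037,-0.001,-0.052],"jaw":-1},{"angular":[0,0.016,0],"translation":[0.0405,-0.001,-0.0545],"jaw":-1}]'
python3 traj.py "np.arange(.5,-.06,-.05)"
python3 - <<'E'
from rig import arm
import cv2
im=arm.capture("scene")[:,:,::-1]; im2=cv2.resize(im[60:220,280:520],None,fx=3,fy=3)
cv2.imwrite("pics/s4.png",im2)
E
```

```text
time_s: 6.05
eef_pos: [0.5491, -0.2073, 0.1101]
eef_rot: [-103.1, 90.0, -114.4]
force: [1.6, 2.9, 4.4]
grip_width: -0.001
6.05 [ 0.5490575  -0.20725819  0.1101261 ] [1.5988894  2.91102422 4.42789707] -0.0005477376657329478
local [-0.0045  0.0004  0.0983]
rot [0.0009, -0.0001, 0.0002]
0.5 [-0.0001, -0.0004, 0.0008]
0.45 [0.0038, -0.0004, -0.0015]
0.4 [0.0078, -0.0004, -0.0036]
0.35 [0.0118, -0.0004, -0.0055]
0.3 [0.016, -0.0004, -0.0073]
0.25 [0.0202, -0.0004, -0.0088]
0.2 [0.0246, -0.0004, -0.0101]
0.15 [0.0289, -0.0004, -0.0111]
0.1 [0.0334, -0.0004, -0.012]
0.05 [0.0378, -0.0004, -0.0126]
0.0 [0.0423, -0.0004, -0.013]
-0.05 [0.0468, -0.0004, -0.0132]
```

View pics/s4.png

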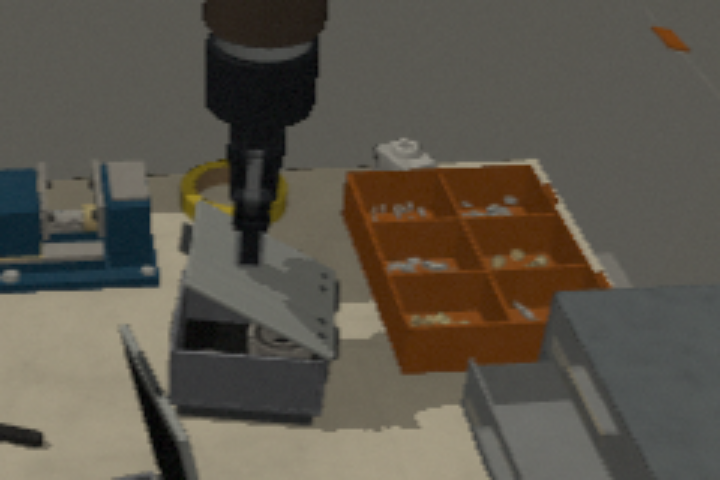

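```bash
python3 -m handwheel '[{"angular":[0,0,0],"translation":[0.002,0,-0.001],"jaw":-1},{"angular":[0,0,0],"translation":[0.004,0,-0.0015],"jaw":-1},{"angular":[0,0,0],"translation":[0.006,0,-0.0025],"jaw":-1},{"angular":[0,0,0],"translation":[0.008,0,-0.0035],"jaw":-1},{"angular":[0,0,0],"translation":[0.01,0,-0.0045],"jaw":-1},{"angular":[0,0,0],"translation":[0.012,0,-0.0055],"jaw":-1},{"angular":[0,0,0],"translation":[0.014,0,-0.0065],"jaw":-1},{"angular":[0,0,0],"translation":[0.016,0,-0.0073],"jaw":-1},{"angular":[0,0,0],"translation":[0.018,0,-0.008],"jaw":-1},{"angular":[0,0,0],"translation":[0.02,0,-0.0088],"jaw":-1},{"angular":[0,0,0],"translation":[0.022,0,-0.0094],"jaw":-1},{"angular":[0,0,0],"translation":[0.024,0,-0.01],"jaw":-1},{"angular":[0,0,0],"translation":[0.026,0,-0.0105],"jaw":-1},{"angular":[0,0,0],"translation":[0.028,0,-0.011],"jaw":-1},{"angular":[0,0,0],"translation":[0.03,0,-0.0113],"jaw":-1},{"angular":[0,0,0],"translation":[0.032,0,-0.0117],"jaw":-1},{"angular":[0,0,0],"translation":[0.0335,0,-0.012],"jaw":-1}]'
python3 traj.py "np.arange(.1,-.06,-.05)"
python3 - <<'E'
from rig import arm
import cv2
im=arm.capture("scene")[:,:,::-1]; im2=cv2.resize(im[60:220,280:520],None,fx=3,fy=3)
cv2.imwrite("pics/s5.png",im2)
E
```

```text
time_s: 7.8
eef_pos: [0.5371, -0.2049, 0.0758]
eef_rot: [-156.5, 90.0, -167.7]
force: [1.7, 0.1, 2.6]
grip_width: 0.002
7.8 [ 0.53708394 -0.204904    0.0757925 ] [1.697252   0.07688982 2.57093097] 0.002077030334463962
local [-0.0167  0.0003  0.064 ]
rot [0.0007, -0.0001, 0.0001]
0.1 [-0.001, -0.0003, 0.0002]
0.05 [0.0035, -0.0003, -0.0004]
0.0 [0.008, -0.0003, -0.0008]
-0.05 [0.0125, -0.0003, -0.001]
```

View pics/s5.png

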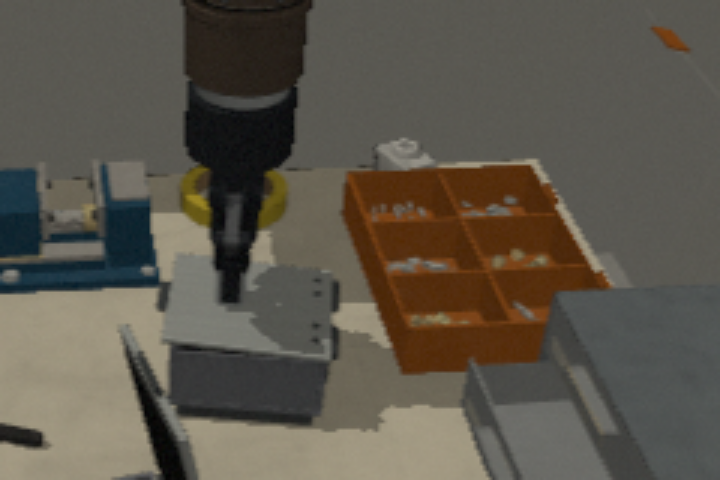

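```bash
python3 -m handwheel '[{"angular":[0,0,0],"translation":[0.001,0,0],"jaw":-1},{"angular":[0,0,0],"translation":[0.002,0,0],"jaw":-1},{"angular":[0,0,0],"translation":[0.003,0,-0.0004],"jaw":-1},{"angular":[0,0,0],"translation":[0.004,0,-0.0005],"jaw":-1},{"angular":[0,0,0],"translation":[0.005,0,-0.0006],"jaw":-1}]'
```

```text
time_s: 8.35
eef_pos: [0.5364, -0.2048, 0.0706]
eef_rot: [-148.3, 90.0, -159.6]
force: [1.1, 2.0, 8.7]
grip_width: -0.003
```

```bash
python3 -m handwheel '[{"angular":[0,0,0],"translation":[0.001,0,0],"jaw":-1},{"angular":[0,0,0],"translation":[0.0015,0,0],"jaw":-1}]'
```

```text
time_s: 8.55
eef_pos: [0.5365, -0.2048, 0.0706]
eef_rot: [-107.3, 90.0, -118.6]
force: [-2.2, 3.8, 14.4]
grip_width: 0.004
```

```bash
python3 -m handwheel '[{"angular":[0,0,0],"translation":[0.0008,0,0],"jaw":-1}]'
```

```text
time_s: 8.65
eef_pos: [0.5365, -0.2048, 0.0706]
eef_rot: [-79.3, 90.0, -90.5]
force: [0.5, 0.8, 4.7]
grip_width: -0.001
```

```bash
python3 -m handwheel '[{"angular":[0,0,0],"translation":[0.001,0,0],"jaw":-1},{"angular":[0,0,0],"translation":[0.002,0,0],"jaw":-1},{"angular":[0,0,0],"translation":[0.0025,0,0],"jaw":-1}]'
python3 - <<'E'
from rig import arm
import cv2
im=arm.capture("scene")[:,:,::-1]; im2=cv2.resize(im[125:205,320:410],None,fx=7,fy=7,interpolation=cv2.INTER_CUBIC)
cv2.imwrite("pics/s6.png",im2)
E
```

```text
time_s: 8.95
eef_pos: [0.5365, -0.2048, 0.0705]
eef_rot: [-76.7, 89.9, -87.9]
force: [-3.5, 4.7, 19.1]
grip_width: 0.002
```

View pics/s6.png

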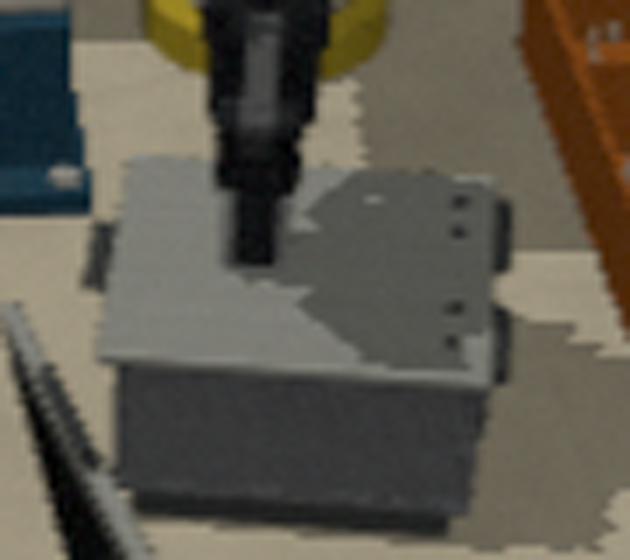

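The cover lies flat on the rim, and at 19 N it moves no further. I'll retreat straight up now.

```bash
python3 -m handwheel '[{"angular":[0,0,0],"translation":[-0.005,0,0],"jaw":-1},{"angular":[0,0,0],"translation":[-0.02,0,0],"jaw":-1},{"angular":[0,0,0],"translation":[-0.05,0,0],"jaw":-1},{"angular":[0,0,0],"translation":[-0.09,0,0],"jaw":-1},{"angular":[0,0,0],"translation":[-0.13,0,0],"jaw":-1},{"angular":[0,0,0],"translation":[-0.17,0,0],"jaw":-1},{"angular":[0,0,0],"translation":[-0.2,0,0],"jaw":-1},{"angular":[0,0,0],"translation":[-0.2,0,0],"jaw":-1},{"angular":[0,0,0],"translation":[-0.2,0,0],"jaw":-1}]'
python3 - <<'E'
from rig import arm
import cv2,numpy as np
s=arm.sense();print(s["time_s"],s["eef_pos"],s["force"])
im=arm.capture("scene")[:,:,::-1]; im2=cv2.resize(im[110:290,260:420],None,fx=3.3,fy=3.3,interpolation=cv2.INTER_CUBIC)
cv2.imwrite("pics/s7.png",im2)
from h import *
P=[0.55335,-0.2085,-0.1973,0.0118]
m=arm.camera_model("scene")
for th in (0,.05): print(th,proj(m,w(P,[cov(th,.125,-.057,.006),cov(th,.125,.057,.006),cov(th,0,-.057,.006)])).round(1).tolist())
E
```

```text
time_s: 9.9
eef_pos: [0.5355, -0.2044, 0.2699]
eef_rot: [-148.7, 89.9, -159.9]
force: [-0.1, -0.5, -0.6]
grip_width: 0.004
9.9 [ 0.53547398 -0.20438851  0.26991285] [-0.06148101 -0.48822161 -0.60681152]
0 [[333.0, 176.1], [337.6, 147.3], [390.9, 180.0]]
0.05 [[333.3, 173.8], [337.8, 145.1], [391.0, 180.1]]
```

View pics/s7.png

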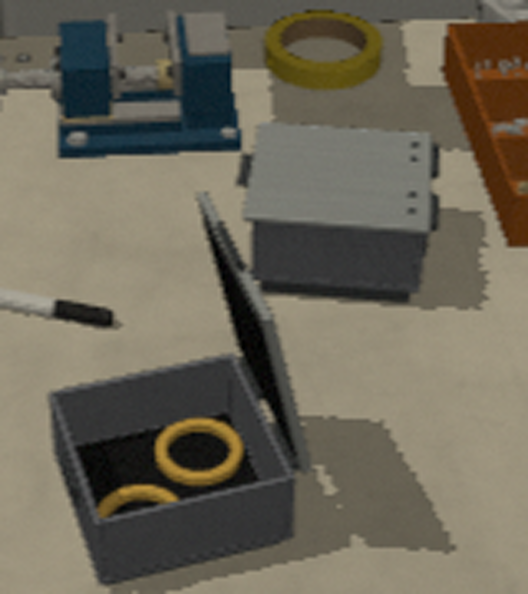

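```bash
python3 -c "
from rig import arm
print(arm.sign_off(), arm.sense()['time_s'])"
```

```text
the job is handed in; nothing more can be done
the job is handed in; nothing more can be done
```

The bearing case is closed, and the job was handed in at about 10 s. I pushed its cover over from behind with the shut fingers, slowed to about 0.1 rad/s for the last few millimetres, pressed it home lightly and lifted straight off.

- **Closed:** the last picture shows no gap at the rim. The cover's front corner is at pixel (334, 176), against (333, 176) predicted for fully shut. The cover moved no further at about 20 N, which was the highest force I read at the end of any move.
- **Gentle:** I did not measure cover speed directly. The moves over the last 0.5 rad were commanded at roughly 0.3 rad/s or less, against the 2 rad/s slam limit.
- **Ring case:** its cover still stands open as before, and the arm only passed well above it.
- **Robot clear:** the tool was about 0.2 m above the cover, with force readings near zero.
- **Small disagreement:** the fingertip stopped at 70.5 mm where my fit predicted 68 mm. That is roughly within the 2 mm calibration error, and the picture agrees with shut.

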